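# Load the sample stage and shim its lip off the base

### The arm

A 7-joint arm with a two-finger parallel gripper is mounted at the origin on the work surface. World frame = base frame: x ahead of the robot, y to its left, z up, the work surface at z = 0. Lengths are in mm, angles in rad, forces in N, time in s.
With the tool pointing down it reaches from about 400 to 850 mm from the base axis. Payload 4.5 kg.
Tool frame: the origin (TCP) lies at the very end of the fingers, on their centre line; the grasp point (between the pads) lies 19 mm behind it; z points along the fingers, y is the line along which they close (so a half turn about z gives the same grasp; the last joint's range is limited). The gripper opens to 88 mm and grips with 3 to 60 N. Pads are 18 mm wide; open, the fingers measure 123 mm over their backs; the gripper's body (75 mm by 187 mm) begins 45 mm behind the grasp point.
Start: joints at [-1.26, 0.689, -0.195, 1.565, 0.157, 0.902, -0.215], TCP at [170.779, 601.239, 238.743] pointing down, gripper open.
Joint ranges: [-3.01, 3.01], [-0.46, 2.08], [-1.47, 1.51], [0.13, 2.56], [-1, 4.14], [0.04, 2.09], [-2.66, 2.66]. Speed limits (rad/s): [2.57, 2.57, 3.14, 3.14, 3.14, 3.14, 3.14].

### API

Orientations are given as [roll, pitch, yaw] about the fixed x, y, z axes, in that order (R = Rz(yaw) Ry(pitch) Rx(roll)).
In Python, from workcell import r, imaging, order gives the robot as it stands.
- The arm moves only by the tool jog_arm, never from a script. Its argument "increments" is a list of rows, each an object of numbers: "dx", "dy", "dz": the shift along the tool's x, y, z as a fraction of full scale; "rx", "ry", "rz": the turn, a rotation vector about the tool's x, y, z as a fraction of full scale; "hand": the opening, from -1 (shut) to 1 (fully open). In form: [{"dx": .., "dy": .., "dz": .., "rx": .., "ry": .., "rz": .., "hand": ..}, ...]. A call has 1 to 8 rows; each row shifts and turns the commanded pose from where the row before left it, along the tool's axes as they then stand; what a row does not reach is not made up. Full scale, the value 1, is 0.02 m for a shift and 0.12 rad for a turn. A row lasts 1/8 s, in which the tool goes at most 62.5 mm and 10.7 degrees, less where a joint would pass 70% of its speed; a pose out of reach is approached as far as the arm can. A call with a number of a shift or a turn outside -1 to 1 is refused whole. A call with a gripper value outside its range is refused whole. The fingers move at their own pace and stop on an object; "grip_force" is the grip in N (left out, the last holds). Time passes only in rows, so rows that do not move let the fingers close. It gives the time, the measured TCP pose, the force, the opening and the grip force at its end, in the units of the state.
- r.get_obs(): the state, without advancing time (a new reading comes with each control period).
- imaging.capture(name): name is "scene" or "top" or "wrist"; returns the picture (384x512x3 uint8, red, green, blue); there is no depth.
- imaging.calibration(name): a dict with "intrinsics" (3x3 intrinsics, pixels), "rvec" (rotation vector, rad) and "tvec" (3), from world to camera coordinates, as OpenCV has them. Camera axes: x right, y down, z forward; pixel columns grow to the right and rows downward; lengths in mm; the calibration is good to about 2 mm. A picture is of the moment at which its call begins: read the wrist's pose just before it. calibration takes no time and is no camera call; for the wrist camera it gives the pose at the moment of the call.
- order.sign_off(): hands the job in; it is judged then, once.
The state is a dict: "clock": time; "qpos": joint angles; "dq": joint speeds; "joint_efforts": joint torques, N m; "tool_pos": TCP position; "tcp_rot": TCP orientation; "contact_force": force on the tool from outside, world axes, zero at the start; "wrist_torque": the same for the moment, N m; "finger_gap": opening from 0.0 (shut) to 1.0 (fully open); "gripper_force": force on a finger pad.
Only numpy, scipy, OpenCV 4.12 (cv2) and the standard library are available. Lean on these libraries where they do the work, as an engineer would, in place of code of your own. Each camera call takes 0.05 s, during which the arm holds its last target. There are 200 camera calls.

### The job

Fit the blue check-weight collar over the upright post of the white tilting stage, lowering it (not dropping it) until it sits flat on the stage, and let go of it. Then take hold of the orange levelling wedge (it has a black grip block) and, with the wedge flat on the bench, push its thin end in under the middle of the stage's front lip until the lip just lifts off its base, some 4 mm clear (2 to 7 mm is fine, never more than 10). Finish while still holding the wedge there, pushed in, with only the wedge carrying the lip; leave the bottle, beaker and jar alone.

Things in the scene. Friction and masses are not known exactly. Their poses are not given: they have to be found in the camera images.
- stand: Fixed base of the tilting stage. Two grey cheeks (each 30 mm wide, 12 mm high, 170 mm long) with a 100 mm wide mouth between them, open at the front, bench surface inside; grey block and blue strip (26 mm high) at the rear. Origin: on the bench under the middle of the stage's front lip. x points from the lip back to the hinge (the way to push the wedge), y along the lip, z up.
- mouth (a point): Middle of the lower front edge of the stage's lip when at rest, 12 mm above the bench, right above the stand's origin; fixed to the stand, same axes. The wedge goes in below it along +x. The stage is a white plate 170 mm (x) by 150 mm (y), 8 mm thick, red stripe along its lip, top face 20 mm above the bench at rest.
- stage (a joint): Tilt of the stage in rad: 0 resting on the cheeks, grows as the front lip rises, 1.8 mm at the lip per 0.01 rad. Hinge axis along y, 180 mm behind the lip, 16 mm above the bench. The stage weighs about 0.7 kg and only weight holds it down.
- post_foot (a point): Centre of the foot of the upright steel post, on the stage's top face, moving with the stage (its z points up the post). Post 20 mm diameter, 60 mm high, its top 10 mm tapered to 10 mm diameter; it stands 80 mm behind the front lip in the middle of the stage.
- collar_mid (a point): Blue steel ring (check-weight collar), 50 mm outer diameter, 24 mm bore, 44 mm high, about 0.45 kg, standing on the bench, bore upright. The point is its centre, half-way up (22 mm above its underside).
- wedge_grip (a point): Centre of the grip of the orange plastic wedge (about 0.2 kg, flat on the bench), 22.5 mm above its underside. x points to the thin end, y across, z up. Black grip block 32 mm (x) by 30 mm (y), 21 to 45 mm above the underside, centred on this point in x and y. The orange body is 36 mm wide and ends 16 mm behind this point.
- wedge_tip (a point): Middle of the wedge's thin end, on its underside, 110 mm ahead of wedge_grip along x; same axes. 4 mm thick here; the top rises at 1 in 5 over 85 mm to 21 mm thick, then runs level back to the grip. The lip meets the slope when the tip is 40 mm past the lip; each further 5 mm lifts the lip about 1 mm.
- bottle: Bystander: amber bottle with blue cap, 64 mm diameter, 150 mm high; origin at the centre of its underside.
- beaker: Bystander: glass beaker, 66 mm diameter, 80 mm high; origin at the centre of its underside.
- jar: Bystander: white jar with red cap, 56 mm diameter, 60 mm high; origin at the centre of its underside.
Things that resemble listed ones, but are neither listed nor needed, are in the scene too. Of the things that look like the part that bears wedge_grip, take the one that is nearest to the robot's base at the start. Several things look just like the part that bears collar_mid: the one meant starts farthest from the robot's base.

How it is judged:
By the outcome, as a careful person would: the job done as asked, in the order asked, and still so for the second after the job is handed in, while the arm keeps its last pose, push and grip.
It also fails if it takes over 64 s, if anything falls off the work surface, if the arm or the gripper's body presses on something with over 40 N, if the wrist force passes 120 N, or if a joint passes its speed limit or range.

## Working session

There is one attempt and no reset: what is moved stays moved. The work goes in short steps, Python scripts to look and compute and a tool call to move; the robot and the scene stay as the last step left them, time stands still between calls to the robot, and variables do not carry over. Pictures are saved under pics/ and viewed, at most 10 in all, crops included, and the job is handed in when it is done.

Besides the shell and the picture viewer there is one more tool, called after ">>>" by a JSON object that holds its "fn" and its "kwargs". jog_arm: Moves the arm, as the interface text tells. Its arguments: {"type":"object","properties":{"increments":{"type":"array","items":{"type":"object","properties":{"dx":{"type":"number","minimum":-1,"maximum":1},"dy":{"type":"number","minimum":-1,"maximum":1},"dz":{"type":"number","minimum":-1,"maximum":1},"rx":{"type":"number","minimum":-1,"maximum":1},"ry":{"type":"number","minimum":-1,"maximum":1},"rz":{"type":"number","minimum":-1,"maximum":1},"hand":{"type":"number"}}}},"grip_force":{"type":"number"}},"required":["increments"]}

```bash
ls; mkdir -p pics; python3 - <<'E'
from workcell import r, imaging, order
import cv2,numpy as np
o=r.get_obs();print({k:np.round(v,3) for k,v in o.items()})
a=[imaging.capture(n) for n in("scene","top")]
for n,i in zip(("scene","top"),a):
    cv2.imwrite(f"pics/{n}0.png",i[:,:,::-1])
    c=imaging.calibration(n);R=cv2.Rodrigues(np.array(c["rvec"]))[0];print(n,np.round(-R.T@np.array(c["tvec"]).ravel()),np.round(R[2],2),c["intrinsics"])
E
```

```text
pics
{'clock': np.float64(0.0), 'qpos': array([-1.26 ,  0.69 , -0.195,  1.566,  0.157,  0.902, -0.215]), 'dq': array([ 0.   ,  0.001, -0.001,  0.001, -0.002,  0.001, -0.001]), 'joint_efforts': array([ 0.0000e+00, -5.2756e+01, -1.2670e+00, -1.5343e+01, -5.3000e-02,
        7.0000e-03,  0.0000e+00]), 'tool_pos': array([170.662, 600.593, 237.903]), 'tcp_rot': array([-3.14 ,  0.   ,  2.865]), 'contact_force': array([-0.001,  0.476, -0.332]), 'wrist_torque': array([-0.02 ,  0.027, -0.033]), 'gripper_force': np.float64(0.0), 'finger_gap': np.float64(1.002)}
scene [1325.  588.  821.] [-0.6  -0.51 -0.62] [[395.29510195   0.         252.38754402]
 [  0.         395.29510195 188.90889053]
 [  0.           0.           1.        ]]
top [ 387.  -39. 1522.] [ 0.12  0.   -0.99] [[436.5989314    0.         257.19127579]
 [  0.         436.5989314  190.01350154]
 [  0.           0.           1.        ]]
```

View pics/scene0.png

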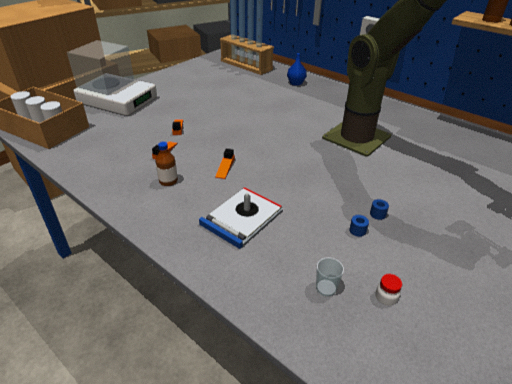

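View pics/top0.png

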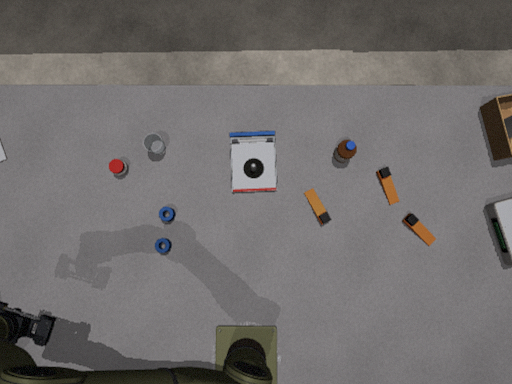

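The scene and top pictures show these candidates, by top-picture pixel:
- **Collars:** (167,214) and (163,245). The target is the one farther from the base (246,350), so (167,214), which is (359,225) in the scene picture.
- **Wedges:** (317,206), (387,185) and (419,229). The nearest is (317,206).
- **Stage:** centre (253,165), with its red lip at row 190 facing the robot.

I still have to check under the gripper for hidden collars.

```bash
cat > h.py <<'E'
from workcell import r, imaging, order
import cv2,numpy as np
def ray(n,px,z,c=None):
    c=c or imaging.calibration(n);R=cv2.Rodrigues(np.array(c["rvec"],float))[0];t=np.array(c["tvec"],float).ravel()
    p=np.atleast_2d(np.array(px,float));d=np.c_[p,np.ones(len(p))]@np.linalg.inv(np.array(c["intrinsics"])).T@R
    o=-R.T@t;return o+d*((z-o[2])/d[:,2])[:,None]
def proj(n,P,c=None):
    c=c or imaging.calibration(n)
    return cv2.projectPoints(np.atleast_2d(np.array(P,float)),np.array(c["rvec"],float),np.array(c["tvec"],float),np.array(c["intrinsics"],float),None)[0][:,0]
RNG=dict(blue=((100,120,50),(130,255,255)),orange=((5,150,90),(22,255,255)),red=((170,130,90),(180,255,255)),white=((0,0,150),(180,50,255)),dark=((0,0,0),(180,255,45)))
def blobs(img,col,amin=30,roi=None):
    hsv=cv2.cvtColor(img,cv2.COLOR_RGB2HSV);m=cv2.inRange(hsv,*map(np.array,RNG[col]))
    if col=='red': m|=cv2.inRange(hsv,np.array((0,130,90)),np.array((4,255,255)))
    if roi: k=np.zeros_like(m);x0,y0,x1,y1=roi;k[y0:y1,x0:x1]=1;m=m*k
    cs=cv2.findContours(m,cv2.RETR_EXTERNAL,cv2.CHAIN_APPROX_NONE)[0]
    return [c for c in cs if cv2.contourArea(c)>amin]
E
python3 - <<'E'
from h import *
i=cv2.imread('pics/top0.png')[:,:,::-1].copy()
c=imaging.calibration("top");f=lambda p,z:np.round(ray("top",p,z,c)[:,:2],1).tolist()
for col,z in(("blue",44),("orange",10),("red",20),("white",20)):
    for b in blobs(i,col):
        R=cv2.minAreaRect(b);e=cv2.fitEllipse(b)
        print(col,np.round(R[0]),R[2],f([R[0]],z),"box",f(cv2.boxPoints(R),z), "d",np.linalg.norm(ray("top",[R[0]],z,c)[0][:2]).round())
w=imaging.capture("wrist");cv2.imwrite('pics/w0.png',w[:,:,::-1])
k=cv2.resize(i[130:262,120:340,::-1],None,fx=3.6,fy=3.6,interpolation=cv2.INTER_CUBIC)
v=cv2.resize(k,(500,300));cv2.imwrite('pics/c0.png',np.vstack([cv2.resize(w[:,:,::-1],(400,300)),v[:, :400]]) if 0 else np.hstack([cv2.resize(w[:,:,::-1],(300,225)),cv2.resize(k,(375,225))]))
cc=imaging.calibration("wrist");R=cv2.Rodrigues(np.array(cc["rvec"]))[0];print("wrist cam",-R.T@np.array(cc["tvec"]).ravel(),R[2],cc["intrinsics"][0])
E
```

```text
blue [162. 245.] 71.56504821777344 [[372.5, 281.9]] box [[386.4, 312.2], [401.6, 267.2], [358.6, 251.6], [343.5, 296.4]] d 467.0
blue [166. 214.] 90.0 [[479.1, 271.0]] box [[501.1, 295.4], [501.3, 247.9], [457.2, 246.7], [457.0, 294.1]] d 550.0
blue [350. 145.] 90.0 [[717.7, -357.4]] box [[731.7, -343.9], [731.8, -371.5], [703.7, -370.9], [703.6, -343.3]] d 802.0
blue [252. 133.] 87.70938873291016 [[757.2, -19.1]] box [[760.8, 57.6], [767.5, -95.2], [753.7, -95.7], [747.0, 57.0]] d 757.0
orange [419. 229.] 45.0 [[429.7, -597.4]] box [[459.7, -544.1], [484.0, -569.2], [399.9, -650.4], [375.9, -625.3]] d 736.0
orange [315. 204.] 60.945396423339844 [[517.4, -240.2]] box [[555.2, -199.6], [572.5, -230.5], [479.9, -280.6], [462.8, -249.8]] d 570.0
orange [388. 186.] 70.01689147949219 [[580.6, -493.7]] box [[632.7, -457.4], [645.3, -491.6], [528.9, -529.7], [516.5, -495.9]] d 762.0
red [116. 166.] 90.0 [[647.5, 456.9]] box [[670.5, 480.5], [670.6, 435.1], [624.7, 433.3], [624.5, 478.5]] d 792.0
white [503. 226.] 90.0 [[441.5, -881.4]] box [[534.5, -859.5], [534.7, -914.8], [349.9, -902.9], [349.7, -848.5]] d 986.0
white [  2. 152.] 0.0 [[695.9, 854.6]] box [[665.7, 861.2], [726.2, 865.6], [726.3, 848.0], [665.7, 843.8]] d 1102.0
white [253. 163.] 87.39744567871094 [[658.0, -23.4]] box [[746.7, 59.8], [754.5, -97.6], [570.4, -105.5], [562.8, 49.6]] d 658.0
white [304.  75.] 80.53767395019531 [[978.6, -204.4]] box [[1009.2, -143.9], [1028.4, -252.8], [948.2, -264.6], [929.2, -156.3]] d 1000.0
white [282.  62.] 90.0 [[1025.8, -125.1]] box [[1067.0, -103.7], [1067.1, -146.9], [984.8, -146.5], [984.7, -103.5]] d 1033.0
white [307.  53.] 85.91438293457031 [[1059.1, -214.8]] box [[1066.4, -171.3], [1073.0, -257.1], [1051.9, -258.3], [1045.3, -172.6]] d 1081.0
wrist cam [ 90.31784007 623.6078896  383.47699353] [ 0.30692593 -0.08875254 -0.94758612] [312.17496649   0.         262.27737053]
```

View pics/c0.png

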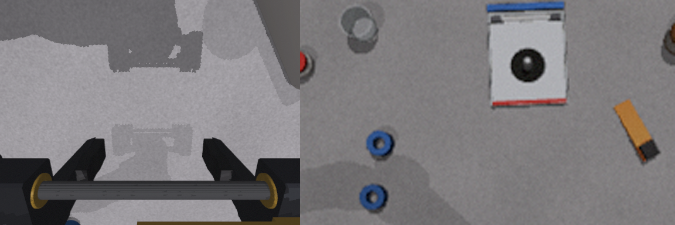

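The wrist view shows open bench ahead of the gripper, plus a small blue thing at about (122,378) at the bottom-left edge. I'll locate it. The crop confirms the two collars at top (167,214) and (163,245), and the wedge with its black grip block pointing towards the robot.

```bash
python3 - <<'E'
from h import *
print(ray("wrist",[(122,378),(235,378),(380,378),(256,192),(0,0),(511,0),(0,383),(511,383)],20).round())
i=cv2.imread('pics/w0.png')[:,:,::-1].copy()
for b in blobs(i,"blue",5):print(cv2.boundingRect(b))
print(proj("scene",ray("wrist",[(122,378)],20)))
# wedge grip+tip, scene view
s=cv2.imread('pics/scene0.png')[:,:,::-1].copy()
for b in blobs(s,"orange",30)+blobs(s,"blue",60):print(cv2.boundingRect(b))
t=cv2.imread('pics/top0.png')[:,:,::-1].copy()
for b in blobs(t,"red",5,(220,170,290,210)):
  R=cv2.minAreaRect(b);print(R,ray("top",cv2.boxPoints(R),20).round(1).tolist())
for b in blobs(t,"dark",20,(235,150,275,185))+blobs(t,"dark",5,(305,205,335,230)):
  R=cv2.minAreaRect(b);print(R,ray("top",[R[0]],20).round(1),ray("top",[R[0]],45).round(1))
E
```

```text
[[443. 298.  20.]
 [490. 466.  20.]
 [550. 681.  20.]
 [208. 582.  20.]
 [-62. 388.  20.]
 [ 80. 889.  20.]
 [401. 111.  20.]
 [615. 874.  20.]]
(111, 376, 25, 8)
[[371.95583632 223.16134418]]
(216, 155, 18, 24)
(152, 153, 21, 11)
(8, 149, 18, 33)
(167, 142, 10, 8)
(0, 108, 48, 40)
(27, 77, 55, 36)
(221, 58, 31, 12)
(0, 39, 20, 62)
(151, 29, 13, 11)
(163, 27, 34, 11)
(480, 19, 32, 8)
(453, 18, 37, 9)
(0, 0, 92, 28)
(199, 217, 44, 32)
(350, 215, 19, 21)
(371, 200, 18, 19)
(15, 153, 56, 105)
(503, 0, 9, 18)
(386, 0, 126, 125)
(262, 0, 136, 85)
(252, 0, 5, 41)
(244, 0, 4, 38)
((254.0034637451172, 189.58319091796875), (1.831743836402893, 42.08848190307617), 87.61405944824219) [[564.4, 46.4, 20.0], [571.0, -99.4, 20.0], [564.6, -99.6, 20.0], [558.0, 46.0, 20.0]]
((253.0, 168.0), (18.0, 18.0), 90.0) [[640.3 -22.8  20. ]] [[636.1 -23.1  45. ]]
((324.23529052734375, 217.558837890625), (8.060433387756348, 8.403430938720703), 59.036251068115234) [[ 468.4 -268.6   20. ]] [[ 467.1 -264.7   45. ]]
```

The blue speck is the known collar at (443–480, 285), so no third collar is hidden. The stage checks out: lip middle (561,-26), yaw 0.045, and the post measured at (640,-23) against (641,-23) predicted. Starting towards the collar at (479,271).

>>> {"fn": "jog_arm", "kwargs": {"increments": [{"dx": -1,"dy": -0.9,"rz": -0.89},{"dx": -1,"dy": -0.9,"rz": -0.89,"dz": 0.2},{"dx": -1,"dy": -0.9,"rz": -0.89,"dz": 0.2},{"dx": -1,"dy": -0.9,"dz": 0.2},{"dx": -1,"dy": -0.9,"dz": 0.2},{"dx": -1,"dy": -0.9,"dz": 0.2},{"dx": -1,"dy": -0.9,"dz": 0.2},{"dx": -1,"dy": -0.9,"dz": 0.2}]}}

```text
invalid input at $.increments[0]: expected keys dx, dy, dz, rx, ry, rz, hand
```

>>> {"fn": "jog_arm", "kwargs": {"increments": [{"dx": -1,"dy": -1,"dz": 0.2},{"dx": -1,"dy": -1,"dz": 0.2},{"dx": -1,"dy": -1,"dz": 0.2},{"dx": -0.7,"dy": -1,"dz": 0.2},{"dx": -0.3,"dy": -1,"dz": 0.2},{"dy": -1,"dz": 0.2},{},{}]}}

```text
invalid input at $.increments[0]: expected keys dx, dy, dz, rx, ry, rz, hand
```

>>> {"fn": "jog_arm", "kwargs": {"increments": [{"dx": -1,"dy": -0.9,"dz": 0.2,"rx": 0,"ry": 0,"rz": -0.89,"hand": 1},{"dx": -1,"dy": -0.9,"dz": 0.2,"rx": 0,"ry": 0,"rz": -0.89,"hand": 1},{"dx": -1,"dy": -0.9,"dz": 0.2,"rx": 0,"ry": 0,"rz": -0.89,"hand": 1},{"dx": -1,"dy": -0.9,"dz": 0.2,"rx": 0,"ry": 0,"rz": 0,"hand": 1},{"dx": -1,"dy": -0.9,"dz": 0.2,"rx": 0,"ry": 0,"rz": 0,"hand": 1},{"dx": -1,"dy": -0.9,"dz": 0.2,"rx": 0,"ry": 0,"rz": 0,"hand": 1},{"dx": -1,"dy": -0.9,"dz": 0.2,"rx": 0,"ry": 0,"rz": 0,"hand": 1},{"dx": -1,"dy": -0.9,"dz": 0.2,"rx": 0,"ry": 0,"rz": 0,"hand": 1}]}}

```text
clock: 1.15
tool_pos: [325.0, 451.8, 206.4]
tcp_rot: [-3.141, -0.0, -3.098]
contact_force: [0.9, 0.5, -0.3]
finger_gap: 0.997
gripper_force: 0.0
```

>>> {"fn": "jog_arm", "kwargs": {"increments": [{"dx": -1,"dy": -1,"dz": 0.4,"rx": 0,"ry": 0,"rz": 0,"hand": 1},{"dx": -1,"dy": -1,"dz": 0.4,"rx": 0,"ry": 0,"rz": 0,"hand": 1},{"dx": -1,"dy": -1,"dz": 0.4,"rx": 0,"ry": 0,"rz": 0,"hand": 1},{"dx": -1,"dy": -1,"dz": 0.4,"rx": 0,"ry": 0,"rz": 0,"hand": 1},{"dx": -1,"dy": -1,"dz": 0.4,"rx": 0,"ry": 0,"rz": 0,"hand": 1},{"dx": -1,"dy": -1,"dz": 0.4,"rx": 0,"ry": 0,"rz": 0,"hand": 1},{"dx": -1,"dy": -1,"dz": 0.4,"rx": 0,"ry": 0,"rz": 0,"hand": 1},{"dx": -0.3,"dy": -1,"dz": 0.4,"rx": 0,"ry": 0,"rz": 0,"hand": 1}]}}

```text
clock: 2.15
tool_pos: [478.4, 298.0, 142.2]
tcp_rot: [3.141, 0.001, -3.099]
contact_force: [0.1, -0.2, -0.1]
finger_gap: 1.005
gripper_force: 0.0
```

>>> {"fn": "jog_arm", "kwargs": {"increments": [{"dx": 0,"dy": -1,"dz": 0,"rx": 0,"ry": 0,"rz": 0,"hand": 1},{"dx": 0,"dy": 0,"dz": 0,"rx": 0,"ry": 0,"rz": 0,"hand": 1}]}}

```text
clock: 2.4
tool_pos: [477.5, 277.0, 142.7]
tcp_rot: [-3.14, -0.001, -3.1]
contact_force: [-0.4, 0.0, -0.1]
finger_gap: 1.002
gripper_force: 0.0
```

```bash
python3 - <<'E'
from h import *
print(r.get_obs()["tool_pos"])
c=imaging.calibration("wrist");w=imaging.capture("wrist");cv2.imwrite('pics/w1.png',w[:,:,::-1])
for b in blobs(w,"blue",80):
  R=cv2.boundingRect(b);e=cv2.fitEllipse(b);print(R,e);print(ray("wrist",[e[0]],44,c).round(1),ray("wrist",[e[0]],22,c).round(1))
print(proj("wrist",[(479,271,44),(479,271,0)],c))
E
```

```text
[477.51723092 276.98109836 142.74004631]
(229, 155, 59, 66) ((258.4783020019531, 187.8824005126953), (57.12086486816406, 65.2331314086914), 1.2277413606643677)
[[473.9 273.4  44. ]] [[481.1 273.4  22. ]]
(245, 18, 68, 73) ((278.4515686035156, 53.803466796875), (66.48738861083984, 72.51470184326172), 5.192986011505127)
[[371.9 283.8  44. ]] [[369.9 284.7  22. ]]
[[255.37187496 193.6430272 ]
 [256.41514227 178.65705239]]
```

View pics/w1.png

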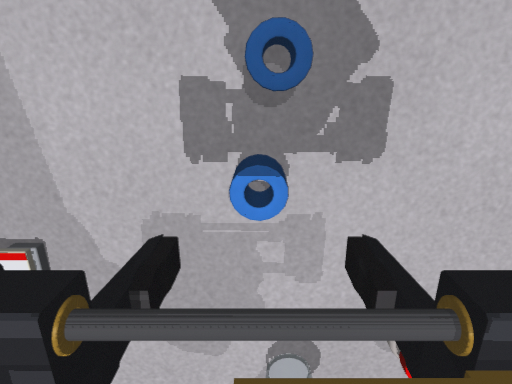

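The wrist picture shows the target collar with its bore centre at about (259,193) and the other collar at (278,54). The collar centre comes out at (479,273), which agrees with the top view. Going down.

>>> {"fn": "jog_arm", "kwargs": {"increments": [{"dx": -0.07,"dy": -0.19,"dz": 1,"rx": 0,"ry": 0,"rz": 0,"hand": 1},{"dx": 0,"dy": 0,"dz": 1,"rx": 0,"ry": 0,"rz": 0,"hand": 1},{"dx": 0,"dy": 0,"dz": 1,"rx": 0,"ry": 0,"rz": 0,"hand": 1},{"dx": 0,"dy": 0,"dz": 1,"rx": 0,"ry": 0,"rz": 0,"hand": 1},{"dx": 0,"dy": 0,"dz": 1,"rx": 0,"ry": 0,"rz": 0,"hand": 1},{"dx": 0,"dy": 0,"dz": 1,"rx": 0,"ry": 0,"rz": 0,"hand": 1},{"dx": 0,"dy": 0,"dz": 0.7,"rx": 0,"ry": 0,"rz": 0,"hand": 1},{"dx": 0,"dy": 0,"dz": 0,"rx": 0,"ry": 0,"rz": 0,"hand": 1}]}}

```text
clock: 3.45
tool_pos: [478.9, 276.1, 8.2]
tcp_rot: [-3.142, -0.001, -3.097]
contact_force: [0.5, -0.3, 0.1]
finger_gap: 0.999
gripper_force: 0.0
```

>>> {"fn": "jog_arm", "kwargs": {"grip_force": 30, "increments": [{"dx": 0,"dy": 0,"dz": 0,"rx": 0,"ry": 0,"rz": 0,"hand": -0.5},{"dx": 0,"dy": 0,"dz": 0,"rx": 0,"ry": 0,"rz": 0,"hand": -0.5},{"dx": 0,"dy": 0,"dz": 0,"rx": 0,"ry": 0,"rz": 0,"hand": -0.5},{"dx": 0,"dy": 0,"dz": 0,"rx": 0,"ry": 0,"rz": 0,"hand": -0.5},{"dx": 0,"dy": 0,"dz": 0,"rx": 0,"ry": 0,"rz": 0,"hand": -0.5},{"dx": 0,"dy": 0,"dz": 0,"rx": 0,"ry": 0,"rz": 0,"hand": -0.5}]}}

```text
clock: 4.2
tool_pos: [479.9, 274.6, 9.0]
tcp_rot: [-3.14, 0.0, -3.099]
contact_force: [-0.3, -2.1, 4.9]
finger_gap: 0.55
gripper_force: 30.0
```

>>> {"fn": "jog_arm", "kwargs": {"increments": [{"dx": 0,"dy": 0,"dz": -0.3,"rx": 0,"ry": 0,"rz": 0,"hand": -0.5},{"dx": 0,"dy": 0,"dz": -0.7,"rx": 0,"ry": 0,"rz": 0,"hand": -0.5},{"dx": 0,"dy": 0,"dz": -1,"rx": 0,"ry": 0,"rz": 0,"hand": -0.5},{"dx": 0,"dy": 0,"dz": -1,"rx": 0,"ry": 0,"rz": 0,"hand": -0.5},{"dx": 0,"dy": -1,"dz": -1,"rx": 0,"ry": 0,"rz": 0,"hand": -0.5},{"dx": -0.3,"dy": -1,"dz": -1,"rx": 0,"ry": 0,"rz": 0,"hand": -0.5},{"dx": -0.5,"dy": -1,"dz": -0.5,"rx": 0,"ry": 0,"rz": 0,"hand": -0.5},{"dx": -0.5,"dy": -1,"dz": 0,"rx": 0,"ry": 0,"rz": 0,"hand": -0.5}]}}

```text
clock: 5.2
tool_pos: [509.8, 196.5, 120.3]
tcp_rot: [3.14, 0.002, -3.098]
contact_force: [0.4, 0.2, -2.9]
finger_gap: 0.553
gripper_force: 30.0
```

>>> {"fn": "jog_arm", "kwargs": {"increments": [{"dx": -0.5,"dy": -1,"dz": 0,"rx": 0,"ry": 0,"rz": 0,"hand": -0.5},{"dx": -0.5,"dy": -1,"dz": 0,"rx": 0,"ry": 0,"rz": 0,"hand": -0.5},{"dx": -0.5,"dy": -1,"dz": 0,"rx": 0,"ry": 0,"rz": 0,"hand": -0.5},{"dx": -0.5,"dy": -1,"dz": 0,"rx": 0,"ry": 0,"rz": 0,"hand": -0.5},{"dx": -0.5,"dy": -1,"dz": 0,"rx": 0,"ry": 0,"rz": 0,"hand": -0.5},{"dx": -0.5,"dy": -1,"dz": 0,"rx": 0,"ry": 0,"rz": 0,"hand": -0.5},{"dx": -0.5,"dy": -1,"dz": 0,"rx": 0,"ry": 0,"rz": 0,"hand": -0.5},{"dx": -0.5,"dy": -1,"dz": 0,"rx": 0,"ry": 0,"rz": 0,"hand": -0.5}]}}

```text
clock: 6.2
tool_pos: [596.1, 39.8, 119.3]
tcp_rot: [3.141, 0.0, -3.098]
contact_force: [0.3, 0.5, -4.4]
finger_gap: 0.551
gripper_force: 30.0
```

```bash
python3 - <<'E'
from h import *
o=r.get_obs();print(o["tool_pos"],o["contact_force"],o["finger_gap"])
c=imaging.calibration("wrist");w=imaging.capture("wrist");s=imaging.capture("scene")
cv2.imwrite('pics/w2.png',w[:,:,::-1]);cv2.imwrite('pics/s2.png',s[:,:,::-1])
z=o["tool_pos"][2]-8+44
for b in blobs(w,"blue",80):
  e=cv2.fitEllipse(b);print(cv2.boundingRect(b),e,ray("wrist",[e[0]],z,c).round(1))
for b in blobs(w,"red",40):
  R=cv2.minAreaRect(b);print("red",R,ray("wrist",cv2.boxPoints(R),20,c).round(1).tolist())
print(proj("wrist",[(640.5,-23,80),(640.5,-23,20)],c))
E
```

```text
[596.11655813  39.77354022 119.30375057] [ 0.25329415  0.47553358 -4.3639514 ] 0.5510723790339056
(175, 341, 103, 16) ((227.06578063964844, 348.5493469238281), (16.24414825439453, 146.61001586914062), 89.86084747314453) [[624.3  25.2 155.3]]
(204, 203, 116, 106) ((262.172119140625, 262.99456787109375), (112.58167266845703, 117.61630249023438), 86.35893249511719) [[580.   38.8 155.3]]
red ((180.5, 151.5), (9.0, 189.0), 90.0) [[564.8, -101.1, 20.0], [558.2, 48.0, 20.0], [565.4, 48.4, 20.0], [572.1, -102.1, 20.0]]
[[168.54240462 277.24716461]
 [188.13168552 237.1156898 ]]
```

View pics/w2.png

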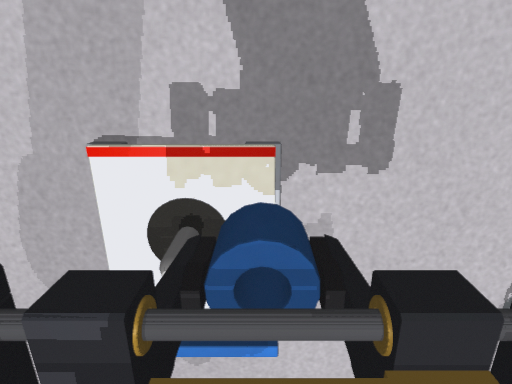

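The collar is held, with its bore centre at about (263,286). The black foot disc is at about (188,234), the post leans in towards (165,272), and the red lip sits at row 151. Next I work out the collar's offset from the TCP.

```bash
python3 - <<'E'
from h import *
c=imaging.calibration("wrist")
print(r.get_obs()["tool_pos"],ray("wrist",[(263,286),(235,286),(291,286),(263,268),(263,248)],155.3,c).round(1).tolist())
i=cv2.imread('pics/w2.png')
t=cv2.imread('pics/top0.png')[:,:,::-1].copy()
g=cv2.cvtColor(i,cv2.COLOR_BGR2GRAY)
m=((g<110)).astype(np.uint8);m[:, :140]=0;m[:,232:]=0;m[:190]=0;m[236:]=0
cs=max(cv2.findContours(m,0,1)[0],key=cv2.contourArea)[:,0]
cs=cs[(cs[:,1]<234)&(cs[:,0]<228)]
P=ray("wrist",cs,20,c)[:,:2]
A=np.c_[2*P,np.ones(len(P))];s=np.linalg.lstsq(A,(P**2).sum(1),rcond=None)[0];print("disc wrist",s[:2],(s[2]+s[:2]@s[:2])**.5)
m=((t.max(2)<60)).astype(np.uint8);m[:, :235]=0;m[:,275:]=0;m[:150]=0;m[186:]=0
cs=max(cv2.findContours(m,0,1)[0],key=cv2.contourArea)[:,0]
P=ray("top",cs,20)[:,:2]
A=np.c_[2*P,np.ones(len(P))];s=np.linalg.lstsq(A,(P**2).sum(1),rcond=None)[0];print("disc top",s[:2],(s[2]+s[:2]@s[:2])**.5)
E
python3 - <<'E'
import cv2
i=cv2.imread('pics/s2.png');cv2.imwrite('pics/s2c.png',cv2.resize(i[130:260,170:340],None,fx=4,fy=4,interpolation=cv2.INTER_CUBIC))
E
```

```text
[597.01507698  36.63817025 119.02627851] [[591.5, 36.7, 155.3], [592.0, 25.2, 155.3], [591.0, 48.2, 155.3], [583.0, 36.3, 155.3], [573.9, 36.0, 155.3]]
disc wrist [641.08013649 -26.40244815] 35.82049093263768
disc top [640.43655871 -23.2149444 ] 32.18052474869252
```

>>> {"fn": "jog_arm", "kwargs": {"increments": [{"dx": -0.52,"dy": -0.9,"dz": 0,"rx": 0,"ry": 0,"rz": 0,"hand": -0.5},{"dx": -0.52,"dy": -0.9,"dz": 0,"rx": 0,"ry": 0,"rz": 0,"hand": -0.5},{"dx": -0.52,"dy": -0.7,"dz": 0,"rx": 0,"ry": 0,"rz": 0,"hand": -0.5},{"dx": -0.52,"dy": -0.6,"dz": 0,"rx": 0,"ry": 0,"rz": 0,"hand": -0.5},{"dx": 0,"dy": 0,"dz": 0.2,"rx": 0,"ry": 0,"rz": 0,"hand": -0.5},{"dx": 0,"dy": 0,"dz": 0.2,"rx": 0,"ry": 0,"rz": 0,"hand": -0.5},{"dx": 0,"dy": 0,"dz": 0,"rx": 0,"ry": 0,"rz": 0,"hand": -0.5}]}}

```text
clock: 7.18
tool_pos: [639.4, -18.8, 110.1]
tcp_rot: [3.141, -0.002, -3.096]
contact_force: [-0.8, -0.2, -3.5]
finger_gap: 0.552
gripper_force: 30.0
```

```bash
python3 - <<'E'
from h import *
P=[r.get_obs()["tool_pos"]]
w=imaging.capture("wrist");s=imaging.capture("scene");o=r.get_obs();P.append(o["tool_pos"]);print(P,o["contact_force"])
a=cv2.resize(s[160:235,210:285],(450,450),interpolation=cv2.INTER_CUBIC);b=cv2.resize(w[130:370,100:380],(350,300))
b=np.vstack([b,np.zeros((150,350,3),np.uint8)])
cv2.imwrite('pics/m3.png',np.hstack([a,b])[:,:,::-1])
cv2.imwrite('pics/s3.png',s[:,:,::-1])
p=P[1];print(proj("scene",[(641,-23.3,80),(641,-23.3,20),(p[0],p[1],p[2]-8),(p[0],p[1],p[2]+36)]))
E
```

```text
[array([639.39081352, -18.81347804, 110.10456327]), array([639.97512843, -19.07004764, 110.64867236])] [ 1.12411489  0.22312992 -4.61595721]
[[246.21731324 193.43985924]
 [246.23204932 208.61892199]
 [247.51601073 187.88748592]
 [247.53558686 175.83947012]]
```

View pics/m3.png

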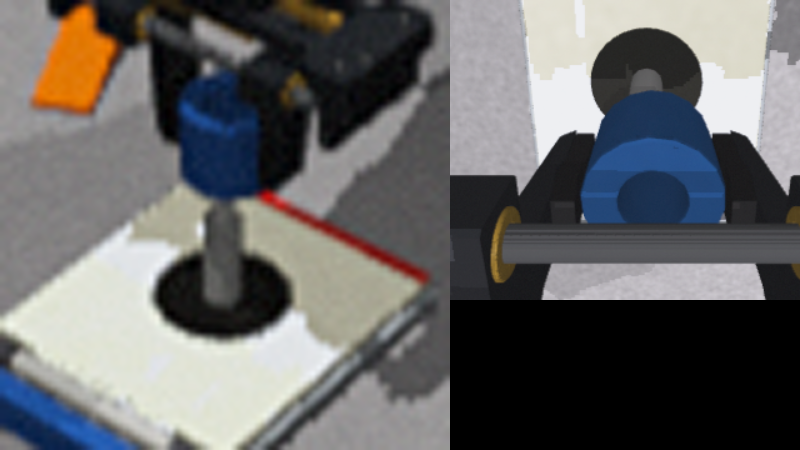

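The left half (scene crop) shows the collar just above the post: collar axis at about crop column 220, post at about 224. In the wrist half the post is about 5 px left of the collar axis. I'll measure both numerically.

```bash
python3 - <<'E'
from h import *
s=cv2.imread('pics/s3.png')[:,:,::-1].copy()
for y in range(182,193): 
  h=cv2.cvtColor(s,cv2.COLOR_RGB2HSV)[y,230:262];k=np.where((h[:,0]>100)&(h[:,0]<130)&(h[:,1]>120))[0]+230;print(y,k.min() if len(k) else 0,k.max() if len(k) else 0,end='; ')
print()
for y in (197,199,201,204,206,208): print(y,s[y,234:262].mean(1).astype(int))
b=[b for b in blobs(s,"blue",60,(230,160,270,200))][0];print(cv2.boundingRect(b))
E
```

```text
182 238 253; 183 240 253; 184 240 257; 185 240 252; 186 240 252; 187 240 257; 188 240 257; 189 241 255; 190 242 255; 191 243 252; 192 245 251; 
197 [168 166 164 166 165 166 167 168 182 207  74  69  79  79  72  70 116 168
 167 162 161 163 164 163 164 154 132 103]
199 [167 166 161 163 160 163 163 165 175 196  72  65  74  71  76  76 113 168
 169 165 164 166 167 162 167 162 163 168]
201 [231 231 231 230 216 209 173 165 131 122  79  71  78  78  72  72  97 149
 148 169 169 165 167 164 161 161 160 162]
204 [228 233 231 184  88  28  16   5   6  29  89  83  76  74  76  65  30   5
  12  10  16  49 124 168 167 165 162 164]
206 [233 228  97  24  12  18  27  20  20  30  87  93  96  76  73  64  25  15
  17  12   8   8  19  67 129 166 160 162]
208 [222 153  26  15  19  24  14  20  21  32  93  95  93  83  76  65  28  11
  19  16  14   9  12  20  85 165 164 161]
(240, 172, 13, 21)
```

The numbers agree: the collar sits 1.25 px right of the post, and the TCP reading says 4.3 mm in y. I'll correct that and start lowering.

>>> {"fn": "jog_arm", "kwargs": {"increments": [{"dx": -0.05,"dy": -0.22,"dz": 0,"rx": 0,"ry": 0,"rz": 0,"hand": -0.5},{"dx": 0,"dy": 0,"dz": 0.4,"rx": 0,"ry": 0,"rz": 0,"hand": -0.5},{"dx": 0,"dy": 0,"dz": 0.4,"rx": 0,"ry": 0,"rz": 0,"hand": -0.5},{"dx": 0,"dy": 0,"dz": 0.4,"rx": 0,"ry": 0,"rz": 0,"hand": -0.5},{"dx": 0,"dy": 0,"dz": 0.2,"rx": 0,"ry": 0,"rz": 0,"hand": -0.5},{"dx": 0,"dy": 0,"dz": 0,"rx": 0,"ry": 0,"rz": 0,"hand": -0.5}]}}

```text
clock: 8.02
tool_pos: [641.2, -24.2, 82.2]
tcp_rot: [3.141, -0.001, -3.098]
contact_force: [0.1, -1.2, -2.9]
finger_gap: 0.551
gripper_force: 30.0
```

>>> {"fn": "jog_arm", "kwargs": {"increments": [{"dx": 0,"dy": 0,"dz": 0.2,"rx": 0,"ry": 0,"rz": 0,"hand": -0.5},{"dx": 0,"dy": 0,"dz": 0.2,"rx": 0,"ry": 0,"rz": 0,"hand": -0.5},{"dx": 0,"dy": 0,"dz": 0.2,"rx": 0,"ry": 0,"rz": 0,"hand": -0.5},{"dx": 0,"dy": 0,"dz": 0,"rx": 0,"ry": 0,"rz": 0,"hand": -0.5}]}}

```text
clock: 8.52
tool_pos: [641.2, -24.3, 70.3]
tcp_rot: [3.142, -0.001, -3.098]
contact_force: [-0.2, -0.3, -3.4]
finger_gap: 0.553
gripper_force: 30.0
```

>>> {"fn": "jog_arm", "kwargs": {"increments": [{"dx": 0,"dy": 0,"dz": 0.3,"rx": 0,"ry": 0,"rz": 0,"hand": -0.5},{"dx": 0,"dy": 0,"dz": 0.4,"rx": 0,"ry": 0,"rz": 0,"hand": -0.5},{"dx": 0,"dy": 0,"dz": 0.4,"rx": 0,"ry": 0,"rz": 0,"hand": -0.5},{"dx": 0,"dy": 0,"dz": 0.4,"rx": 0,"ry": 0,"rz": 0,"hand": -0.5},{"dx": 0,"dy": 0,"dz": 0.3,"rx": 0,"ry": 0,"rz": 0,"hand": -0.5},{"dx": 0,"dy": 0,"dz": 0,"rx": 0,"ry": 0,"rz": 0,"hand": -0.5}]}}

```text
clock: 9.28
tool_pos: [641.1, -24.3, 34.1]
tcp_rot: [3.142, -0.001, -3.098]
contact_force: [0.6, -0.4, -3.8]
finger_gap: 0.553
gripper_force: 30.0
```

>>> {"fn": "jog_arm", "kwargs": {"increments": [{"dx": 0,"dy": 0,"dz": 0.1,"rx": 0,"ry": 0,"rz": 0,"hand": -0.5},{"dx": 0,"dy": 0,"dz": 0.08,"rx": 0,"ry": 0,"rz": 0,"hand": -0.5},{"dx": 0,"dy": 0,"dz": 0,"rx": 0,"ry": 0,"rz": 0,"hand": -0.5}]}}

```text
clock: 9.65
tool_pos: [641.5, -24.3, 31.1]
tcp_rot: [3.142, 0.0, -3.098]
contact_force: [0.1, -0.1, -3.8]
finger_gap: 0.551
gripper_force: 30.0
```

>>> {"fn": "jog_arm", "kwargs": {"increments": [{"dx": 0,"dy": 0,"dz": 0.05,"rx": 0,"ry": 0,"rz": 0,"hand": -0.5},{"dx": 0,"dy": 0,"dz": 0.05,"rx": 0,"ry": 0,"rz": 0,"hand": -0.5},{"dx": 0,"dy": 0,"dz": 0,"rx": 0,"ry": 0,"rz": 0,"hand": -0.5}]}}

```text
clock: 10.02
tool_pos: [641.6, -24.3, 29.1]
tcp_rot: [3.142, 0.0, -3.098]
contact_force: [-0.3, -0.5, -3.5]
finger_gap: 0.551
gripper_force: 30.0
```

>>> {"fn": "jog_arm", "kwargs": {"increments": [{"dx": 0,"dy": 0,"dz": 0.05,"rx": 0,"ry": 0,"rz": 0,"hand": -0.5},{"dx": 0,"dy": 0,"dz": 0.04,"rx": 0,"ry": 0,"rz": 0,"hand": -0.5},{"dx": 0,"dy": 0,"dz": 0,"rx": 0,"ry": 0,"rz": 0,"hand": -0.5}]}}

```text
clock: 10.4
tool_pos: [641.6, -24.3, 29.0]
tcp_rot: [-3.141, 0.0, -3.098]
contact_force: [-3.8, -0.3, 9.6]
finger_gap: 0.553
gripper_force: 30.0
```

Contact: the force went from -3.5 to +9.6 N at the expected height. Releasing and rising.

>>> {"fn": "jog_arm", "kwargs": {"increments": [{"dx": 0,"dy": 0,"dz": 0,"rx": 0,"ry": 0,"rz": 0,"hand": 0.5},{"dx": 0,"dy": 0,"dz": 0,"rx": 0,"ry": 0,"rz": 0,"hand": 0.8},{"dx": 0,"dy": 0,"dz": 0,"rx": 0,"ry": 0,"rz": 0,"hand": 0.8},{"dx": 0,"dy": 0,"dz": -0.3,"rx": 0,"ry": 0,"rz": 0,"hand": 0.8},{"dx": 0,"dy": 0,"dz": -1,"rx": 0,"ry": 0,"rz": 0,"hand": 0.8},{"dx": 0,"dy": 0,"dz": -1,"rx": 0,"ry": 0,"rz": 0,"hand": 0.8},{"dx": 0,"dy": 0,"dz": -1,"rx": 0,"ry": 0,"rz": 0,"hand": 0.8},{"dx": 0,"dy": 0,"dz": -1,"rx": 0,"ry": 0,"rz": 0,"hand": 0.8}]}}

```text
clock: 11.4
tool_pos: [641.8, -24.3, 115.3]
tcp_rot: [3.142, 0.001, -3.098]
contact_force: [0.3, 0.1, -0.0]
finger_gap: 0.897
gripper_force: 0.0
```

>>> {"fn": "jog_arm", "kwargs": {"increments": [{"dx": 0.5,"dy": -0.6,"dz": 0,"rx": 0,"ry": 0,"rz": 0,"hand": 0.8},{"dx": 0.8,"dy": -1,"dz": 0,"rx": 0,"ry": 0,"rz": 0,"hand": 0.8},{"dx": 0.8,"dy": -1,"dz": 0,"rx": 0,"ry": 0,"rz": 0,"hand": 0.8},{"dx": 0.8,"dy": -1,"dz": 0,"rx": 0,"ry": 0,"rz": 0,"hand": 0.8},{"dx": 0.8,"dy": -1,"dz": 0,"rx": 0,"ry": 0,"rz": 0,"hand": 0.8},{"dx": 0.8,"dy": -1,"dz": 0,"rx": 0,"ry": 0,"rz": 0,"hand": 0.8},{"dx": 0.8,"dy": -1,"dz": 0,"rx": 0,"ry": 0,"rz": 0,"hand": 0.8},{"dx": 0.8,"dy": -1,"dz": 0,"rx": 0,"ry": 0,"rz": 0,"hand": 0.8}]}}

```text
clock: 12.4
tool_pos: [524.0, -183.1, 112.7]
tcp_rot: [-3.141, -0.002, -3.099]
contact_force: [0.8, -1.2, -0.2]
finger_gap: 0.9
gripper_force: 0.0
```

>>> {"fn": "jog_arm", "kwargs": {"increments": [{"dx": 0.8,"dy": -1,"dz": 0,"rx": 0,"ry": 0,"rz": 0,"hand": 0.8},{"dx": 0.8,"dy": -1,"dz": 0,"rx": 0,"ry": 0,"rz": 0,"hand": 0.8},{"dx": 0.8,"dy": -1,"dz": 0,"rx": 0,"ry": 0,"rz": 0,"hand": 0.8},{"dx": 0.8,"dy": -1,"dz": 0,"rx": 0,"ry": 0,"rz": -0.94,"hand": 0.8},{"dx": 0,"dy": 0,"dz": 0,"rx": 0,"ry": 0,"rz": -0.94,"hand": 0.8},{"dx": 0,"dy": 0,"dz": 0,"rx": 0,"ry": 0,"rz": -0.94,"hand": 0.8},{"dx": 0,"dy": 0,"dz": 0,"rx": 0,"ry": 0,"rz": -0.94,"hand": 0.8},{"dx": 0,"dy": 0,"dz": 0,"rx": 0,"ry": 0,"rz": 0,"hand": 0.8}]}}

```text
clock: 13.4
tool_pos: [464.2, -264.7, 112.7]
tcp_rot: [3.14, -0.001, -2.649]
contact_force: [-0.4, -0.2, 0.2]
finger_gap: 0.899
gripper_force: 0.0
```

```bash
python3 - <<'E'
from h import *
o=r.get_obs();print(o["tool_pos"],o["tcp_rot"])
c=imaging.calibration("wrist");w=imaging.capture("wrist");s=imaging.capture("scene");t=imaging.capture("top")
for n,i in zip("wst",(w,s,t)):cv2.imwrite(f'pics/{n}4.png',i[:,:,::-1])
for b in blobs(w,"orange",200):
  R=cv2.minAreaRect(b);print(R,ray("wrist",cv2.boxPoints(R),10,c).round(1).tolist())
print(proj("wrist",[(467,-266,45)],c))
a=cv2.resize(s[180:250,195:285],(360,280),interpolation=cv2.INTER_CUBIC)
b=cv2.resize(w,(400,300));cv2.imwrite('pics/m4.png',np.hstack([b,np.vstack([a,np.zeros((20,360,3),np.uint8)])])[:,:,::-1])
E
```

```text
[ 464.24453728 -264.70239886  112.7119978 ] [ 3.14013799e+00 -1.26899220e-03 -2.64904277e+00]
((363.0, 377.0), (12.0, 296.0), 90.0) [[661.5, -214.3, 10.0], [516.1, 57.6, 10.0], [528.7, 69.2, 10.0], [676.5, -207.2, 10.0]]
((258.0, 234.5), (125.0, 44.0), 90.0) [[460.0, -291.4, 10.0], [442.9, -259.5, 10.0], [549.7, -199.6, 10.0], [569.3, -236.3, 10.0]]
[[258.8674775  208.40004455]]
```

View pics/m4.png

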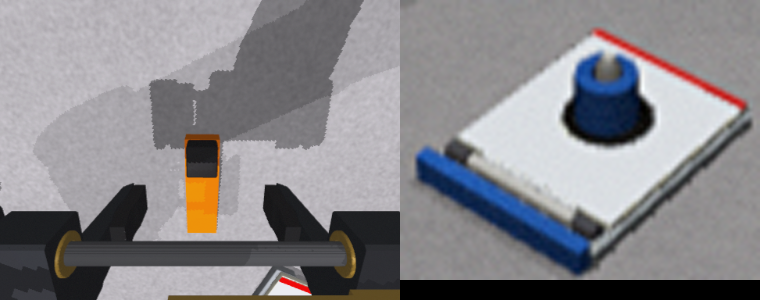

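The left half shows the wedge straight below the fingers, with its grip block at about (202,158) and the orange body pointing down to (202,232). The right half shows the collar flat on the stage with the post through it. Grasping the black block above the 21 mm body, so TCP z is about 24.

>>> {"fn": "jog_arm", "kwargs": {"increments": [{"dx": 0,"dy": -0.15,"dz": 1,"rx": 0,"ry": 0,"rz": 0,"hand": 0.6},{"dx": 0,"dy": 0,"dz": 1,"rx": 0,"ry": 0,"rz": 0,"hand": 0.6},{"dx": 0,"dy": 0,"dz": 1,"rx": 0,"ry": 0,"rz": 0,"hand": 0.6},{"dx": 0,"dy": 0,"dz": 1,"rx": 0,"ry": 0,"rz": 0,"hand": 0.6},{"dx": 0,"dy": 0,"dz": 0.4,"rx": 0,"ry": 0,"rz": 0,"hand": 0.6},{"dx": 0,"dy": 0,"dz": 0,"rx": 0,"ry": 0,"rz": 0,"hand": 0.6}]}}

```text
clock: 14.3
tool_pos: [466.8, -266.5, 24.4]
tcp_rot: [3.14, -0.001, -2.647]
contact_force: [0.1, -0.1, -0.0]
finger_gap: 0.795
gripper_force: 0.0
```

>>> {"fn": "jog_arm", "kwargs": {"grip_force": 30, "increments": [{"dx": 0,"dy": 0,"dz": 0,"rx": 0,"ry": 0,"rz": 0,"hand": -0.7},{"dx": 0,"dy": 0,"dz": 0,"rx": 0,"ry": 0,"rz": 0,"hand": -0.7},{"dx": 0,"dy": 0,"dz": 0,"rx": 0,"ry": 0,"rz": 0,"hand": -0.7},{"dx": 0,"dy": 0,"dz": 0,"rx": 0,"ry": 0,"rz": 0,"hand": -0.7},{"dx": 0,"dy": 0,"dz": 0,"rx": 0,"ry": 0,"rz": 0,"hand": -0.7},{"dx": 0,"dy": 0,"dz": 0,"rx": 0,"ry": 0,"rz": 0,"hand": -0.7},{"dx": 0,"dy": 0,"dz": 0,"rx": 0,"ry": 0,"rz": 0,"hand": -0.7}]}}

```text
clock: 15.18
tool_pos: [467.3, -266.9, 25.5]
tcp_rot: [-3.141, 0.0, -2.647]
contact_force: [-0.2, 0.6, 2.5]
finger_gap: 0.339
gripper_force: 30.0
```

Gripped: the gap is 29.8 mm. Lifting a little, turning to the stand's direction and carrying the wedge in front of the lip.

>>> {"fn": "jog_arm", "kwargs": {"increments": [{"dx": 0,"dy": 0,"dz": -0.6,"rx": 0,"ry": 0,"rz": 0,"hand": -0.7},{"dx": 0.4,"dy": 0,"dz": -0.4,"rx": 0,"ry": 0,"rz": 0.94,"hand": -0.7},{"dx": 0.4,"dy": 0,"dz": 0,"rx": 0,"ry": 0,"rz": 0.94,"hand": -0.7},{"dx": 0.5,"dy": 0.4,"dz": 0,"rx": 0,"ry": 0,"rz": 0.94,"hand": -0.7},{"dx": 0.5,"dy": 0.8,"dz": 0,"rx": 0,"ry": 0,"rz": 0.94,"hand": -0.7},{"dx": 0,"dy": 1,"dz": 0,"rx": 0,"ry": 0,"rz": 0,"hand": -0.7},{"dx": 0,"dy": 1,"dz": 0,"rx": 0,"ry": 0,"rz": 0,"hand": -0.7},{"dx": 0,"dy": 1,"dz": 0,"rx": 0,"ry": 0,"rz": 0,"hand": -0.7}]}}

```text
clock: 16.18
tool_pos: [426.2, -193.6, 45.6]
tcp_rot: [3.141, 0.001, -3.098]
contact_force: [1.0, -0.0, -2.1]
finger_gap: 0.336
gripper_force: 30.0
```

>>> {"fn": "jog_arm", "kwargs": {"increments": [{"dx": -0.1,"dy": 1,"dz": 0,"rx": 0,"ry": 0,"rz": 0,"hand": -0.7},{"dx": -0.1,"dy": 1,"dz": 0,"rx": 0,"ry": 0,"rz": 0,"hand": -0.7},{"dx": -0.1,"dy": 1,"dz": 0,"rx": 0,"ry": 0,"rz": 0,"hand": -0.7},{"dx": -0.1,"dy": 1,"dz": 0,"rx": 0,"ry": 0,"rz": 0,"hand": -0.7},{"dx": -0.1,"dy": 1,"dz": 0,"rx": 0,"ry": 0,"rz": 0,"hand": -0.7},{"dx": -0.1,"dy": 1,"dz": 0,"rx": 0,"ry": 0,"rz": 0,"hand": -0.7},{"dx": -0.1,"dy": 0.9,"dz": 0,"rx": 0,"ry": 0,"rz": 0,"hand": -0.7},{"dx": 0,"dy": 0.7,"dz": 0,"rx": 0,"ry": 0,"rz": 0,"hand": -0.7}]}}

```text
clock: 17.18
tool_pos: [433.9, -40.7, 45.6]
tcp_rot: [3.141, 0.001, -3.097]
contact_force: [0.4, 0.7, -2.6]
finger_gap: 0.336
gripper_force: 30.0
```

>>> {"fn": "jog_arm", "kwargs": {"increments": [{"dx": 0,"dy": 0,"dz": 0.5,"rx": 0,"ry": 0,"rz": 0,"hand": -0.7},{"dx": 0,"dy": 0,"dz": 0.25,"rx": 0,"ry": 0,"rz": 0,"hand": -0.7},{"dx": 0,"dy": 0,"dz": 0.1,"rx": 0,"ry": 0,"rz": 0,"hand": -0.7},{"dx": 0,"dy": 0,"dz": 0,"rx": 0,"ry": 0,"rz": 0,"hand": -0.7}]}}

```text
clock: 17.68
tool_pos: [434.9, -41.9, 30.8]
tcp_rot: [3.141, -0.001, -3.098]
contact_force: [0.8, 0.3, -1.7]
finger_gap: 0.337
gripper_force: 30.0
```

```bash
python3 - <<'E'
from h import *
o=r.get_obs();print(o["tool_pos"],o["tcp_rot"],o["contact_force"])
t=imaging.capture("top");w=imaging.capture("wrist");s=imaging.capture("scene")
for n,i in zip("wst",(w,s,t)):cv2.imwrite(f'pics/{n}5.png',i[:,:,::-1])
for b in blobs(t,"orange",15,(220,180,290,260)):
  R=cv2.minAreaRect(b);print("top",R,ray("top",cv2.boxPoints(R),4).round(1).tolist())
b=cv2.resize(w,(400,300));a=cv2.resize(t[140:230,200:300],(330,300),interpolation=cv2.INTER_CUBIC);cv2.imwrite('pics/m5.png',np.hstack([b,a])[:,:,::-1])
E
```

```text
[434.8587562  -41.94656434  30.75751846] [ 3.14072543e+00 -1.44529852e-03 -3.09826441e+00] [ 0.80265071  0.27769146 -1.65797424]
```

View pics/m5.png

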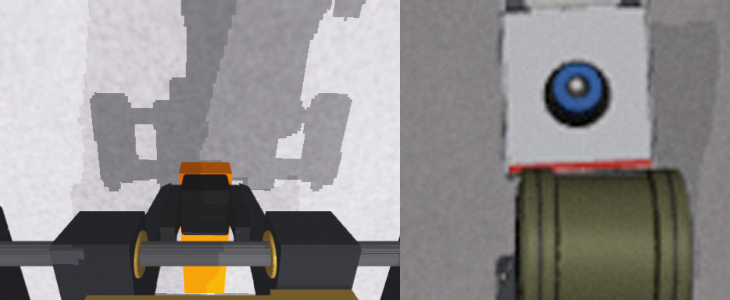

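The wedge is held straight, with its block at (205,205) and its tip at (204,292) in the wrist half. The right half shows the collar round the post, and the arm hides the wedge from above. I'll correct y by +9.5 mm and set the wedge on the bench.

>>> {"fn": "jog_arm", "kwargs": {"increments": [{"dx": 0,"dy": 0.47,"dz": 0,"rx": 0,"ry": 0,"rz": 0,"hand": -0.7},{"dx": 0,"dy": 0,"dz": 0.12,"rx": 0,"ry": 0,"rz": 0,"hand": -0.7},{"dx": 0,"dy": 0,"dz": 0.1,"rx": 0,"ry": 0,"rz": 0,"hand": -0.7},{"dx": 0,"dy": 0,"dz": 0,"rx": 0,"ry": 0,"rz": 0,"hand": -0.7},{"dx": 0,"dy": 0,"dz": 0,"rx": 0,"ry": 0,"rz": 0,"hand": -0.7}]}}

```text
clock: 18.45
tool_pos: [434.0, -32.9, 26.2]
tcp_rot: [3.142, -0.002, -3.098]
contact_force: [0.4, 0.8, -1.2]
finger_gap: 0.336
gripper_force: 30.0
```

>>> {"fn": "jog_arm", "kwargs": {"increments": [{"dx": 0,"dy": 0,"dz": 0.05,"rx": 0,"ry": 0,"rz": 0,"hand": -0.7},{"dx": 0,"dy": 0,"dz": 0.04,"rx": 0,"ry": 0,"rz": 0,"hand": -0.7},{"dx": 0,"dy": 0,"dz": 0,"rx": 0,"ry": 0,"rz": 0,"hand": -0.7}]}}

```text
clock: 18.82
tool_pos: [434.1, -32.8, 25.4]
tcp_rot: [-3.141, -0.001, -3.098]
contact_force: [-1.4, -1.0, 10.1]
finger_gap: 0.336
gripper_force: 30.0
```

On the bench. Easing the press slightly and sliding in.

>>> {"fn": "jog_arm", "kwargs": {"increments": [{"dx": -0.2,"dy": 0,"dz": -0.02,"rx": 0,"ry": 0,"rz": 0,"hand": -0.7},{"dx": -0.4,"dy": 0,"dz": 0,"rx": 0,"ry": 0,"rz": 0,"hand": -0.7},{"dx": -0.4,"dy": 0,"dz": 0,"rx": 0,"ry": 0,"rz": 0,"hand": -0.7},{"dx": -0.4,"dy": 0,"dz": 0,"rx": 0,"ry": 0,"rz": 0,"hand": -0.7},{"dx": -0.4,"dy": 0,"dz": 0,"rx": 0,"ry": 0,"rz": 0,"hand": -0.7},{"dx": -0.4,"dy": 0,"dz": 0,"rx": 0,"ry": 0,"rz": 0,"hand": -0.7},{"dx": -0.3,"dy": 0,"dz": 0,"rx": 0,"ry": 0,"rz": 0,"hand": -0.7},{"dx": 0,"dy": 0,"dz": 0,"rx": 0,"ry": 0,"rz": 0,"hand": -0.7}]}}

```text
clock: 19.82
tool_pos: [477.2, -32.1, 25.4]
tcp_rot: [-3.138, -0.013, -3.098]
contact_force: [-13.6, -0.8, 18.3]
finger_gap: 0.341
gripper_force: 30.0
```

>>> {"fn": "jog_arm", "kwargs": {"increments": [{"dx": 0,"dy": 0,"dz": -0.04,"rx": 0,"ry": 0,"rz": 0,"hand": -0.7},{"dx": 0,"dy": 0,"dz": 0,"rx": 0,"ry": 0,"rz": 0,"hand": -0.7},{"dx": 0,"dy": 0,"dz": 0,"rx": 0,"ry": 0,"rz": 0,"hand": -0.7}]}}

```text
clock: 20.2
tool_pos: [484.7, -30.4, 25.5]
tcp_rot: [3.141, -0.001, -3.098]
contact_force: [0.9, -0.2, -1.3]
finger_gap: 0.339
gripper_force: 30.0
```

```bash
python3 - <<'E'
from h import *
o=r.get_obs();print(o["tool_pos"],o["tcp_rot"],o["contact_force"],o["wrist_torque"])
w=imaging.capture("wrist");s=imaging.capture("scene")
for n,i in zip("ws",(w,s)):cv2.imwrite(f'pics/{n}6.png',i[:,:,::-1])
b=cv2.resize(w,(400,300));a=cv2.resize(s[150:250,190:300],(330,300),interpolation=cv2.INTER_CUBIC);cv2.imwrite('pics/m6.png',np.hstack([b,a])[:,:,::-1])
E
```

```text
[484.66709239 -30.43568252  25.46103428] [ 3.14143372e+00 -1.36049501e-03 -3.09807768e+00] [ 0.86874859 -0.22202836 -1.27223791] [0.01285624 0.03897419 0.01663155]
```

View pics/m6.png

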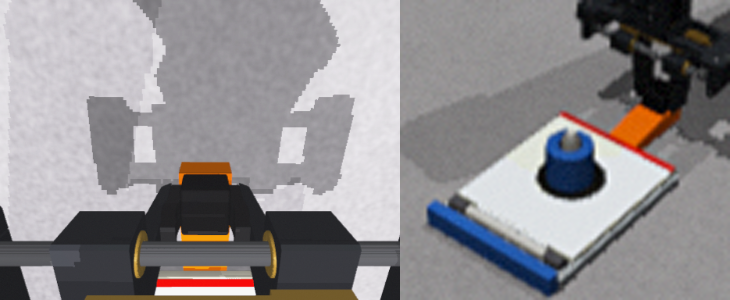

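It was friction from pressing down; the force is now near zero. The wedge is under the middle of the lip (wrist: body at column 205, lip ends at 155 and 255). Pushing on.

>>> {"fn": "jog_arm", "kwargs": {"increments": [{"dx": -0.2,"dy": 0,"dz": 0,"rx": 0,"ry": 0,"rz": 0,"hand": -0.7},{"dx": -0.2,"dy": 0,"dz": 0,"rx": 0,"ry": 0,"rz": 0,"hand": -0.7},{"dx": -0.2,"dy": 0,"dz": 0,"rx": 0,"ry": 0,"rz": 0,"hand": -0.7},{"dx": -0.2,"dy": 0,"dz": 0,"rx": 0,"ry": 0,"rz": 0,"hand": -0.7},{"dx": 0,"dy": 0,"dz": 0,"rx": 0,"ry": 0,"rz": 0,"hand": -0.7}]}}

```text
clock: 20.92
tool_pos: [490.9, -30.5, 25.3]
tcp_rot: [-3.139, -0.017, -3.097]
contact_force: [-19.6, 1.8, 16.7]
finger_gap: 0.337
gripper_force: 30.0
```

>>> {"fn": "jog_arm", "kwargs": {"increments": [{"dx": 0,"dy": 0,"dz": -0.03,"rx": 0,"ry": 0,"rz": 0,"hand": -0.7},{"dx": 0,"dy": 0,"dz": 0,"rx": 0,"ry": 0,"rz": 0,"hand": -0.7},{"dx": 0,"dy": 0,"dz": 0,"rx": 0,"ry": 0,"rz": 0,"hand": -0.7}]}}

```text
clock: 21.3
tool_pos: [492.0, -30.7, 25.4]
tcp_rot: [-3.139, -0.016, -3.097]
contact_force: [-15.8, 0.3, 7.8]
finger_gap: 0.338
gripper_force: 30.0
```

>>> {"fn": "jog_arm", "kwargs": {"increments": [{"dx": 0,"dy": 0,"dz": -0.025,"rx": 0,"ry": 0,"rz": 0,"hand": -0.7},{"dx": -0.1,"dy": 0,"dz": 0,"rx": 0,"ry": 0,"rz": 0,"hand": -0.7},{"dx": -0.1,"dy": 0,"dz": 0,"rx": 0,"ry": 0,"rz": 0,"hand": -0.7},{"dx": 0,"dy": 0,"dz": 0,"rx": 0,"ry": 0,"rz": 0,"hand": -0.7}]}}

```text
clock: 21.8
tool_pos: [497.2, -30.9, 25.5]
tcp_rot: [-3.139, -0.015, -3.098]
contact_force: [-12.8, -0.4, 1.6]
finger_gap: 0.334
gripper_force: 30.0
```

>>> {"fn": "jog_arm", "kwargs": {"increments": [{"dx": -0.15,"dy": 0,"dz": 0,"rx": 0,"ry": 0,"rz": 0,"hand": -0.7},{"dx": -0.15,"dy": 0,"dz": 0,"rx": 0,"ry": 0,"rz": 0,"hand": -0.7},{"dx": -0.15,"dy": 0,"dz": 0,"rx": 0,"ry": 0,"rz": 0,"hand": -0.7},{"dx": 0,"dy": 0,"dz": 0,"rx": 0,"ry": 0,"rz": 0,"hand": -0.7},{"dx": 0,"dy": 0,"dz": 0,"rx": 0,"ry": 0,"rz": 0,"hand": -0.7}]}}

```text
clock: 22.42
tool_pos: [506.0, -30.8, 25.4]
tcp_rot: [-3.139, -0.015, -3.098]
contact_force: [-13.3, -0.9, 2.9]
finger_gap: 0.333
gripper_force: 30.0
```

```bash
python3 - <<'E'
from h import *
o=r.get_obs();print(o["tool_pos"],o["tcp_rot"],o["contact_force"],o["wrist_torque"])
w=imaging.capture("wrist");s=imaging.capture("scene")
for n,i in zip("ws",(w,s)):cv2.imwrite(f'pics/{n}7.png',i[:,:,::-1])
p=cv2.imread('pics/s6.png')[:,:,::-1]
f=lambda s:cv2.resize(s[175:225,235:300],(390,300),interpolation=cv2.INTER_CUBIC)
a=np.hstack([f(p),f(s)]);b=cv2.resize(w[270:384,150:380],(480,240));c=cv2.imread('pics/w6.png')[270:384,150:380,::-1]
b=np.hstack([cv2.resize(c,(390,240)),cv2.resize(w[270:384,150:380],(390,240))]);cv2.imwrite('pics/m7.png',np.vstack([a,b])[:,:,::-1])
for n,i in(("s6",p.copy()),("s7",s)):
  for b in blobs(i,"red",20,(235,170,300,230)):print(n,cv2.minAreaRect(b),b[:,0].mean(0), cv2.boundingRect(b))
E
```

```text
[505.96088612 -30.81391292  25.41970351] [-3.13859175 -0.01498232 -3.09799055] [-13.33756018  -0.90051952   2.94739171] [-0.01051725  2.50591304  0.04538975]
s6 ((262.068115234375, 196.36865234375), (40.70518493652344, 1.7755078077316284), 27.407573699951172) [261.96       196.57333333] (244, 187, 37, 20)
s7 ((262.3486328125, 195.82215881347656), (40.7039794921875, 1.9564329385757446), 27.216110229492188) [262.2027027  196.01351351] (244, 187, 37, 20)
```

View pics/m7.png

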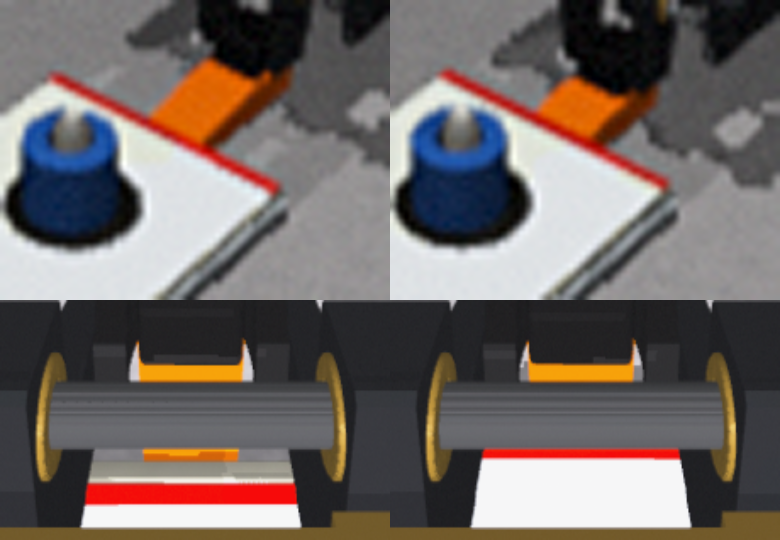

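The lip has risen 0.55 px in the scene view, about 2.2 mm, against 2.9 mm by geometry. The collar is still flat. I'll go about 6 mm further.

>>> {"fn": "jog_arm", "kwargs": {"increments": [{"dx": -0.15,"dy": 0,"dz": 0,"rx": 0,"ry": 0,"rz": 0,"hand": -0.7},{"dx": -0.15,"dy": 0,"dz": 0,"rx": 0,"ry": 0,"rz": 0,"hand": -0.7},{"dx": 0,"dy": 0,"dz": 0,"rx": 0,"ry": 0,"rz": 0,"hand": -0.7},{"dx": 0,"dy": 0,"dz": 0,"rx": 0,"ry": 0,"rz": 0,"hand": -0.7}]}}

```text
clock: 23.02
tool_pos: [511.5, -30.7, 25.4]
tcp_rot: [-3.138, -0.016, -3.098]
contact_force: [-13.9, -1.3, 4.7]
finger_gap: 0.335
gripper_force: 30.0
```

```bash
python3 - <<'E'
from h import *
o=r.get_obs();print(o["tool_pos"],o["tcp_rot"],o["contact_force"])
S=[imaging.capture("scene") for _ in range(3)]
p=cv2.imread('pics/s6.png')[:,:,::-1].copy()
def redc(i):
  # red-weighted row centroid per column
  f=i.astype(float);R=np.clip(f[:,:,0]-np.maximum(f[:,:,1],f[:,:,2])-30,0,None)[175:222]
  out=[]
  for c in range(248,278): 
    out.append((R[:,c]*np.arange(175,222)).sum()/R[:,c].sum())
  return np.array(out)
a=redc(p);P=np.array([[561.3,-26.8,20.],[561.3,-26.8,24]]);pr=proj("scene",P);print("px for 4mm lift",pr[1]-pr[0])
for n in("s7",): print(n,np.median(redc(cv2.imread('pics/s7.png')[:,:,::-1].copy())-a))
for s in S: print(np.median(redc(s)-a),(redc(s)-a).mean())
print(r.get_obs()["tool_pos"],r.get_obs()["contact_force"])
E
```

```text
[511.53048256 -30.69826338  25.40811652] [-3.13825564 -0.01576312 -3.09795235] [-13.87525072  -1.34710546   4.73761131]
px for 4mm lift [ 0.03000617 -0.96962741]
s7 -0.6465530341572645
-1.0047315162862702 0.5871332382383277
-0.989274212100284 0.5988297033504598
-0.9995663176743363 0.5739558050756935
[511.52611372 -30.68149165  25.38917814] [-13.96449471  -1.07618766   3.76066287]
```

The lip lift measures 1.0 px, which is about 4.1 mm and matches the geometry (4.0 mm). Forces and pose are steady, so I'm handing in.

```bash
python3 -c "
from workcell import order
print(order.sign_off())"
```

```text
the job is handed in; nothing more can be done
None
```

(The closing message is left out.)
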